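# Shut and bolt the specimen drop box

## Task

Close up the specimen drop box for the courier: push its sliding hatch fully shut by the rib on top, then press the spring catch bar fully down with one fingertip and keep it down while the other fingertip pushes the upright tab of the bolt all the way home into the keeper on the hatch. Lift off so that the catch springs back up behind the bolt and locks it, and leave the hatch shut. Only push and press: grasp or lift nothing, and leave the loose things on and around the box where they stand.

Things in the scene. Friction and masses are not known exactly. Their poses are not given: they have to be found in the camera images.
- dropbox: Grey steel box fixed on the counter, 240 (x) x 280 (y) x 100 (z) mm; origin under its centre, z up, x from the hatch half to the lock half. Offsets below are in mm in this frame. The hatch lies on x -112 to -4, the flat lock deck on x 0 to 120, top at z = 100, with the bolt at y = -29 and the catch at y = +29. The catch can come up only with the bolt within 3 mm of an end of its travel.
- rib (a point): Centre of the upright rib on the hatch, by which it is pushed: 70 (x) x 12 (y) x 28 (z) mm, standing on the hatch plate, whose top is at z = 106; the rib's top is at z = 134. With the hatch shut this point is at (-65, 0, 120). Axes as the box.
- hatch (a joint): How far the hatch is open, m: 0 = shut (hard stop), 0.10 at most; grows along the box's +y, so push towards -y. Stays where left, about 2 N of friction. Aluminium plate 108 x 200 mm with the rib and a steel keeper staple (24 mm opening, top at z = 124) at x = -16, y = -29 when shut. The bolt enters the keeper only with the hatch shut to 4 mm.
- tab (a point): Centre of the bolt's upright tab, 8 (x) x 24 (y) x 38 (z) mm, from z = 104 to 142. At (75, -29, 123) with the bolt drawn, (45, -29, 123) with it home. Push on its +x face. Behind the tab (larger x) the deck is bare, z = 102; the bolt's bar runs forward from it (-x), top at z = 116. Axes as the box.
- bolt (a joint): Bolt travel in m: 0 = drawn back (as it starts), 0.030 = fully home (hard stop); grows along the box's -x. About 2 N of friction, no spring. Blocked after 3 mm unless the catch is down.
- catch_top (a point): Centre of the top of the catch's press bar, flat steel, 75 (x, from 30 to 105) x 24 (y, from 17 to 41) mm; at (67.5, 29, 122) released, top at z = 114 fully down. Stays level wherever pressed; a fingertip can slide along it while pressing. Its arm at x = 37 to 47, below z = 112, reaches across and blocks the bolt's side lug.
- catch (a joint): How far the catch is pressed down, in m: 0 = up, 0.008 = fully down. Springs back: 3 N at the start, about 8 N fully down. The bolt is free below 0.0045. With the bolt part-way the catch cannot come up.
- pot: Loose specimen pot, 36 mm across, 50 mm high, on the lock deck near one end. Leave alone. Origin under its centre.
- tape: Loose roll of paper tape, 48 mm across, 20 mm high, on the lock deck near the other end (the two may be swapped). Leave alone. Origin under its centre.
- rack: Loose white tube rack, 50 x 130 x 98 mm with tubes, on the counter at the hatch side of the box. Leave alone. Origin under its centre.
- mug: Loose white mug, 78 mm across and 90 mm high, on the counter at the box's -y side. Leave alone. Origin under its centre.
- radio: Loose black radio handset lying flat, 185 x 56 x 34 mm, on the counter at the box's +y side. Leave alone. Origin under the centre of its 110 mm case; its aerial points along its +x.
- sanitiser: Loose white pump bottle, 60 mm across and 180 mm high, on the counter at the box's -y side. Leave alone. Origin under its centre.
- stapler: Loose black stapler, 140 x 36 x 46 mm, on the counter at the box's +y side. Leave alone. Origin under its centre.

How it is judged:
On the way, in this order (a step that is already met when the one before it is completed fails the run):
1. the hatch is pushed shut, with the bolt still drawn back (value of joint hatch below 0.004 m and value of joint bolt below 0.006 m), for 0.1 s.
2. a finger presses the catch (over 1 N) while the bolt is on its way (5 to 15 mm), with the hatch shut (contact force between the fingers and catch above 1 N and value of joint bolt between 0.005 and 0.015 m and value of joint hatch below 0.004 m), for 0.02 s.
3. a finger presses the catch (over 1 N) while the bolt is on its way (15 to 26 mm), with the hatch shut (contact force between the fingers and catch above 1 N and value of joint bolt between 0.015 and 0.026 m and value of joint hatch below 0.004 m), for 0.02 s.
At the end, for the whole second after the job is handed in: Hatch shut (within 4 mm), bolt home (26 mm or more of its 30 mm), catch sprung up again (within 2 mm of its top), loose things where they were (value of joint hatch below 0.004 m and value of joint bolt above 0.026 m and value of joint catch below 0.002 m); the robot touches nothing.
It fails at once if a loose thing was moved more than 25 mm or lifted (distance of any of pot, tape, rack, mug, radio, sanitiser, stapler from where it was at the start of the episode above 0.025 m).
It fails at once if a loose thing was knocked over (angle between any of pot, tape, rack, mug, radio, sanitiser, stapler's own z axis and vertical above 0.35 rad).
It fails at once if the hatch's rib was taken between the fingers (x of the grasp point in the frame of rib between -0.04 and 0.04 m and y of the grasp point in the frame of rib between -0.008 and 0.008 m and z of the grasp point in the frame of rib below 0.02 m).
It fails at once if the bolt's tab was taken between the fingers (x of the grasp point in the frame of tab between -0.008 and 0.008 m and y of the grasp point in the frame of tab between -0.014 and 0.014 m and z of the grasp point in the frame of tab below 0.024 m).
It also fails if it takes over 48 s, if anything falls off the work surface, if the arm or the gripper's body presses on something with over 40 N, if the wrist force passes 120 N, or if a joint passes its speed limit or range.

## Robot

A 7-joint arm with a two-finger parallel gripper is mounted at the origin on the work surface. World frame = base frame: x ahead of the robot, y to its left, z up, the work surface at z = 0. Lengths are in m, angles in rad, forces in N, time in s.
With the tool pointing down it reaches from about 0.425 to 0.95 m from the base axis. Payload 4.7 kg.
Tool frame: the origin (TCP) lies at the very end of the fingers, on their centre line; the grasp point (between the pads) lies 19 mm behind it (env.hold_point_z is the distance from the TCP to the grasp point, in m); z points along the fingers, y is the direction in which the jaws open and shut (so a half turn about z gives the same grasp; the last joint's range is limited). The gripper opens to 87 mm and grips with 3 to 60 N. Pads are 19 mm wide; open, the fingers measure 117 mm over their backs; the gripper's body (75 mm by 190 mm) begins 51 mm behind the grasp point.
Start: joints at [1.193, 0.469, -0.049, 1.532, 0.024, 1.141, -0.082], TCP at [0.231, -0.634, 0.223] pointing down, gripper open.
Joint ranges: [-2.59, 2.59], [-0.33, 1.99], [-1.39, 1.29], [0.1, 2.45], [-1.04, 4.18], [0.21, 1.99], [-2.66, 2.66]. Speed limits (rad/s): [2.57, 2.57, 3.14, 3.14, 3.14, 3.14, 3.14].

## Interface

Orientations are given as a rotation vector (axis times angle).
In Python, from station import monitor, camera, camera_params, workorder, env gives the robot as it stands.
- The arm moves only by the tool arm_command, never from a script. Its argument "increments" is text: rows parted by semicolons, each of 4 numbers parted by spaces: the shift along the tool's x, y, z in mm, then the turn about the tool's z in rad. In form: tx ty tz yaw; .... A call has exactly 10 rows; each row is the pose to reach, as a shift and turn from the pose commanded when the call began, along the tool's axes at that moment; what a row does not reach only later rows make up. A row lasts 1/8 s, in which the tool goes at most 62.5 mm and 10.7 degrees, less where a joint would pass 70% of its speed; a pose out of reach is approached as far as the arm can. A call with a gripper value outside its range is refused whole. "fingers" is the finger opening in mm, from 0 to 87, set as the call begins (left out, the last holds). The fingers move at their own pace and stop on an object; "squeeze" is the grip in N (left out, the last holds). Time passes only in rows, so rows that repeat a pose let the fingers close, or fill a call up. It gives the time, the measured TCP pose, the force and the opening at its end, in the units of the state.
- monitor.get_obs(): the state, without advancing time (a new reading comes with each control period).
- camera(name): name is "side" or "top"; returns the picture (480x640x3 uint8, red, green, blue); there is no depth.
- camera_params(name): a dict with "vertical_fov" (degrees; the focal length in pixels is half the picture's height over the tangent of half this angle, whatever the lens; pixels are square), "cx", "cy" (the principal point, pixels), "rvec" (rotation vector, rad) and "tvec" (3), from world to camera coordinates, as OpenCV has them. Camera axes: x right, y down, z forward; pixel columns grow to the right and rows downward; lengths in m; the calibration is good to about 2 mm. A picture is of the moment at which its call begins. camera_params takes no time and is no camera call.
- workorder.sign_off(): hands the job in, once; it reports no verdict.
The state is a dict: "time_s": time; "joint_positions": joint angles; "joint_velocities": joint speeds; "joint_efforts": joint torques, N m; "eef_pos": TCP position; "ee_rot": TCP orientation; "force": force on the tool from outside, world axes, zero at the start; "torque": the same for the moment, N m; "gripper_width": finger opening in m.
Only numpy, scipy, OpenCV 4.12 (cv2) and the standard library are available. Lean on these libraries where they do the work, as an engineer would, in place of code of your own. Each camera call takes 0.05 s, during which the arm holds its last target.

## Working session

There is one attempt and no reset: what is moved stays moved. The work goes in short steps, Python scripts to look and compute and a tool call to move; the robot and the scene stay as the last step left them, time stands still between calls to the robot, and variables do not carry over. Pictures are saved under pics/ and viewed, and the job is handed in when it is done.

Besides the shell and the picture viewer there is one more tool, called after "Emit:" by a JSON object that holds its "fn" and its "kwargs", one argument or row to a line. arm_command: Moves the arm, as the interface text tells. Its arguments: {"type":"object","properties":{"increments":{"type":"string"},"fingers":{"type":"number"},"squeeze":{"type":"number"}},"required":["increments"]}

```bash
ls; mkdir -p pics
python3 - <<'E'
from station import monitor, camera, camera_params, workorder, env
import cv2
for n in("side","top"):
    cv2.imwrite(f"pics/{n}0.png",camera(n)[:,:,::-1]); print(n,camera_params(n))
o=monitor.get_obs()
for k,v in o.items(): print(k,v)
print(env.hold_point_z)
E
```

```text
pics
side {'vertical_fov': 55.48951498489853, 'cx': 316.1082791812009, 'cy': 248.03086171222657, 'rvec': array([ 2.12513632,  0.49519291, -0.29383063]), 'tvec': array([-0.54001189, -0.02944318,  1.14810634])}
top {'vertical_fov': 57.04975336841407, 'cx': 321.0846951611124, 'cy': 240.26331060744073, 'rvec': array([ 2.17158653, -2.12505593,  0.15987631]), 'tvec': array([0.02888858, 0.57064424, 0.80795078])}
time_s 0.1
joint_positions [ 1.19308388  0.46936444 -0.04860529  1.53359186  0.024104    1.14097705
 -0.08229617]
joint_velocities [-0.00165197 -0.00122222  0.00104265 -0.00342213 -0.00062911  0.00044878
  0.00073133]
joint_efforts [ 7.65798286e-04 -5.09168923e+01 -8.12478969e-02 -2.36830544e+01
 -6.15477562e-02  3.44804465e-02  5.04390471e-05]
eef_pos [ 0.23053486 -0.63383489  0.22159456]
ee_rot [-3.09223089e+00 -5.44910108e-01  5.70103869e-04]
force [0.83584603 0.09901222 0.01404897]
torque [0.01346579 0.03727546 0.03199216]
gripper_width 0.08726927311364141
0.0187
```

View pics/side0.png

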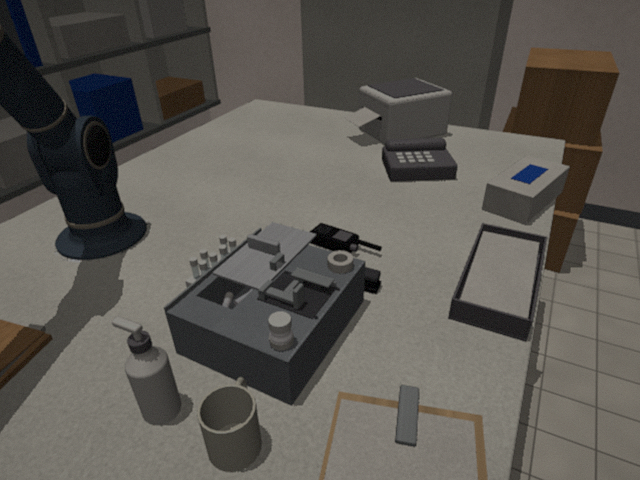

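View pics/top0.png

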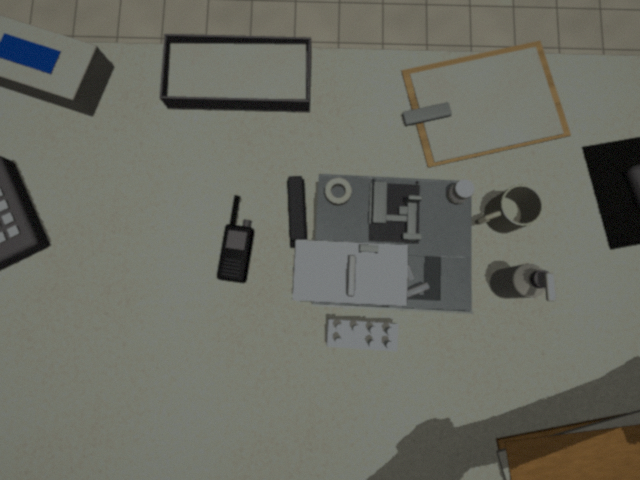

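The top view shows the box at about columns 313–472 and rows 175–310. The hatch is the light plate (293–408, 240–305), the rib is near (351,275), the catch near (379,201), the tab near (412,218), the tape at (338,191) and the pot at (460,191). I'll zoom in to get accurate corners.

Run:
```python
import cv2
a=cv2.imread("pics/top0.png")[165:325,280:480]
a=cv2.convertScaleAbs(a,alpha=1.6)
cv2.imwrite("pics/topz.png",cv2.resize(a,None,fx=3.75,fy=3.75,interpolation=cv2.INTER_CUBIC))
a=cv2.imread("pics/side0.png")[215:400,160:390]
a=cv2.convertScaleAbs(a,alpha=1.8)
cv2.imwrite("pics/sidez.png",cv2.resize(a,None,fx=3.2,fy=3.2,interpolation=cv2.INTER_CUBIC))
```

```text
(no output)
```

View pics/topz.png

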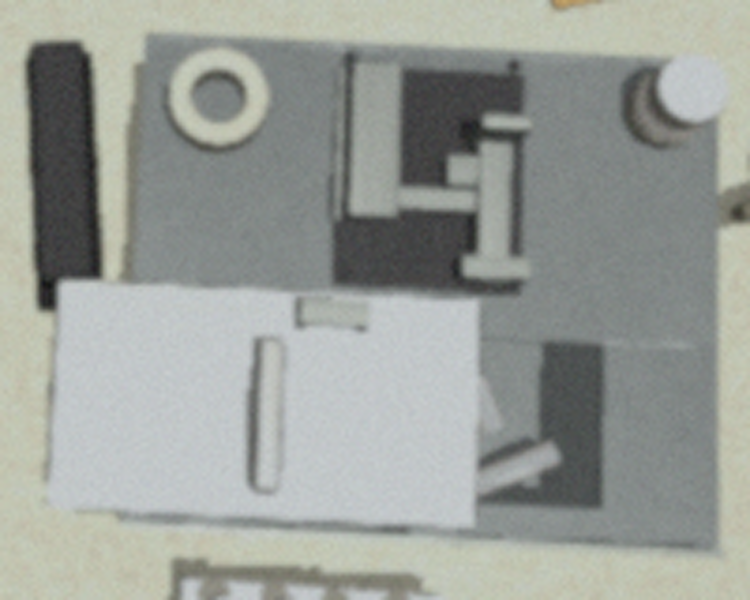

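View pics/sidez.png

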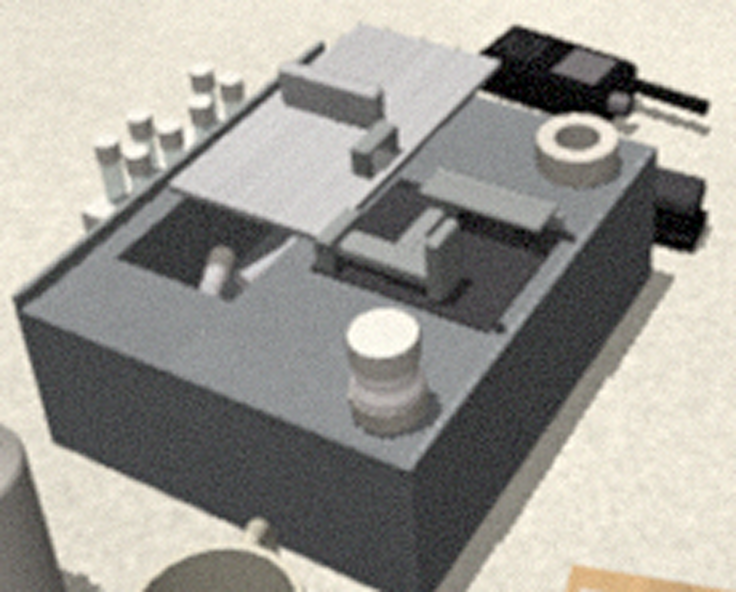

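```bash
cat > h.py <<'E'
import numpy as np,cv2
from station import camera_params
def P(n):
    p=camera_params(n);f=240/np.tan(np.radians(p['vertical_fov']/2))
    return np.array([[f,0,p['cx']],[0,f,p['cy']],[0,0,1]]),cv2.Rodrigues(p['rvec'])[0],p['tvec']
def cast(n,u,v,z):
    K,R,t=P(n);d=R.T@np.linalg.inv(K)@[u,v,1];c=-R.T@t
    return c+d*(z-c[2])/d[2]
def proj(n,X):
    K,R,t=P(n);q=K@(R@np.array(X)+t);return q[:2]/q[2]
def tz(u,v,z): return cast("top",280+(u+.5)/3.75-.5,165+(v+.5)/3.75-.5,z)
def sz(u,v,z): return cast("side",160+(u+.5)/3.2-.5,215+(v+.5)/3.2-.5,z)
E
python3 - <<'E'
from h import *
np.set_printoptions(precision=4,suppress=True)
for nm,u,v,z in [("A(+,+)",147,35,.1),("B(+,-)",718,60,.1),("C(-,-)",720,552,.1),("c1",355,63,.122),("c2",402,65,.122),("c3",398,217,.122),("c4",350,215,.122),("tabL",484,123,.142),("tabR",530,123,.142),
 ("rib+",270,338,.134),("rib-",267,492,.134),("h1",62,282,.106),("h2",480,298,.106),("h3",474,527,.106),("h4",50,508,.106)]:
    print(nm,tz(u,v,z))
for nm,u,v,z in [("A",655,155,.1),("B",412,468,.1),("C",18,300,.1)]: print("side",nm,sz(u,v,z))
E
```

```text
A(+,+) [0.6837 0.0481 0.1   ]
B(+,-) [ 0.6775 -0.2304  0.1   ]
C(-,-) [ 0.4406 -0.2248  0.1   ]
c1 [ 0.6656 -0.0507  0.122 ]
c2 [ 0.6652 -0.0729  0.122 ]
c3 [ 0.592 -0.071  0.122]
c4 [ 0.5925 -0.0486  0.122 ]
tabL [ 0.6329 -0.1074  0.142 ]
tabR [ 0.6334 -0.1285  0.142 ]
rib+ [ 0.5326 -0.0111  0.134 ]
rib- [ 0.4632 -0.0105  0.134 ]
h1 [0.5603 0.0856 0.106 ]
h2 [ 0.557  -0.1123  0.106 ]
h3 [ 0.4497 -0.1087  0.106 ]
h4 [0.4542 0.0881 0.106 ]
side A [0.6877 0.0446 0.1   ]
side B [ 0.6784 -0.2265  0.1   ]
side C [ 0.4345 -0.2165  0.1   ]
```

```bash
cat >> h.py <<'E'
def fit(L,W):
    L=np.array(L);W=np.array(W);l=L-L.mean(0);w=W-W.mean(0)
    th=np.arctan2((l[:,0]*w[:,1]-l[:,1]*w[:,0]).sum(),(l*w).sum())
    R=np.array([[np.cos(th),-np.sin(th)],[np.sin(th),np.cos(th)]])
    o=W.mean(0)-R@L.mean(0);return th,R,o,W-(L@R.T+o)
E
python3 - <<'E'
from h import *
np.set_printoptions(precision=4,suppress=True)
D=[(147,35,.1,.12,.14),(718,60,.1,.12,-.14),(720,552,.1,-.12,-.14),(355,63,.122,.105,.041),(402,65,.122,.105,.017),(398,217,.122,.03,.017),(350,215,.122,.03,.041),(484,123,.142,.075,-.017),(530,123,.142,.075,-.041)]
L=[d[3:] for d in D];W=[tz(*d[:3])[:2] for d in D]
th,R,o,r=fit(L,W);print(th,o);print(r)
D2=[(655,155,.12,.14),(412,468,.12,-.14),(18,300,-.12,-.14)]
t2,R2,o2,r2=fit([d[2:] for d in D2],[sz(d[0],d[1],.1)[:2] for d in D2]);print("side",t2,o2,r2)
inv=lambda p:R.T@(np.array(p)-o)
for nm,u,v,z in [("rib+",270,338,.134),("rib-",267,492,.134),("h1",62,282,.106),("h2",480,298,.106),("h3",474,527,.106),("tape",218,98,.12),("pot",693,90,.15)]:
    print(nm,inv(tz(u,v,z)[:2]))
print("sanit top pump", inv(cast("top",545,285,.18)[:2]),"mug",inv(cast("top",522,206,.09)[:2]))
for q in [(67.5,29),(75,-29),(45,-29),(-65,0)]: print(q,R@(np.array(q)/1e3)+o)
for q in [(.12,.14,.1),(.12,-.14,.1),(-.12,-.14,.1),(.105,.017,.122),(.075,-.029,.142)]:
    print(q,proj("side",[*(R@q[:2]+o),q[2]]))
from station import monitor
s=monitor.get_obs();print(s['eef_pos'],cv2.Rodrigues(s['ee_rot'])[0])
E
```

```text
-0.020893645074788327 [ 0.5606 -0.0881]
[[ 0.0002 -0.0012]
 [-0.0001  0.0002]
 [ 0.0029  0.0008]
 [-0.0008 -0.0014]
 [-0.0007  0.0004]
 [ 0.0011  0.0007]
 [ 0.0011 -0.0009]
 [-0.0023 -0.0008]
 [-0.0013  0.0021]]
side -0.049240790690552955 [ 0.5625 -0.0842] [[-0.0016 -0.0051]
 [ 0.0029  0.0034]
 [-0.0013  0.0016]]
rib+ [-0.0296  0.0764]
rib- [-0.099   0.0756]
h1 [-0.0039  0.1737]
h2 [-0.0031 -0.0242]
h3 [-0.1104 -0.0229]
tape [0.085  0.1037]
pot [ 0.0902 -0.1111]
sanit top pump [-0.07   -0.2285] mug [ 0.0789 -0.2365]
(67.5, 29) [ 0.6287 -0.0605]
(75, -29) [ 0.6349 -0.1187]
(45, -29) [ 0.605 -0.118]
(-65, 0) [ 0.4956 -0.0867]
(0.12, 0.14, 0.1) [363.201 261.205]
(0.12, -0.14, 0.1) [286.5661 362.6724]
(-0.12, -0.14, 0.1) [162.9291 312.2577]
(0.105, 0.017, 0.122) [326.4686 286.6591]
(0.075, -0.029, 0.142) [296.8066 287.8807]
[ 0.2305 -0.6338  0.2216] [[ 0.9398  0.3418 -0.0007]
 [ 0.3418 -0.9398  0.0016]
 [-0.0001 -0.0018 -1.    ]]
```

The two views agree to a few mm. The top view fits best: box origin (0.5606, −0.0881), yaw −0.021, hatch open about 76 mm. In the box frame the pot is at (90,−111) mm and the tape at (85,104) mm. First I'll push the rib with closed fingers, starting from its +y side.

Emit:
{"fn": "arm_command", "kwargs": {
  "increments": "0 0 -40 0; 24 -26 -40 0.05; 60 -66 -40 0.1; 97 -106 -40 0.15; 134 -146 -40 0.2; 170 -186 -40 0.25; 207 -226 -40 0.3; 244 -266 -40 0.34; 280 -306 -40 0.37; 304 -332 -40 0.37",
  "fingers": 0,
  "squeeze": 10
}}

```text
time_s: 1.35
eef_pos: [0.4035, -0.2157, 0.2625]
ee_rot: [-3.141, 0.029, 0.0]
force: [-0.1, -0.1, 0.1]
gripper_width: 0.0015
```

```bash
cat >> h.py <<'E'
TH=-.0209;RB=np.array([[np.cos(TH),-np.sin(TH)],[np.sin(TH),np.cos(TH)]]);OB=np.array([.5606,-.0881])
def st(target=None,verbose=True):
    from station import monitor
    s=monitor.get_obs();Rt=cv2.Rodrigues(s['ee_rot'])[0]
    b=RB.T@(s['eef_pos'][:2]-OB)*1e3
    print("t",round(s['time_s'],2),"box mm",b.round(1),"z",(s['eef_pos'][2]*1e3).round(1),"F",s['force'].round(1),"w",(s['gripper_width']*1e3).round(1),"yaw err",round(np.arctan2(Rt[1,0],Rt[0,0])-TH,4),"tilt",(Rt[:2,2]).round(4))
    if target is not None:
        w=np.r_[RB@(np.array(target[:2])/1e3)+OB,target[2]/1e3]
        print("tool shift mm",(Rt.T@(w-s['eef_pos'])*1e3).round(1))
E
python3 -c "
from h import *
st((-60,110,262))"
```

```text
Traceback (most recent call last):
  File "h.py", line 23, in st
    print("t",round(s['time_s'],2),"box mm",b.round(1),"z",(s['eef_pos'][2]*1e3).round(1),"F",s['force'].round(1),"w",(s['gripper_width']*1e3).round(1),"yaw err",round(np.arctan2(Rt[1,0],Rt[0,0])-TH,4),"tilt",(Rt[:2,2]).round(4))
                                                                                                                      ^^^^^^^^^^^^^^^^^^^^^^^^^^^^^^
AttributeError: 'float' object has no attribute 'round'
```

```bash
sed -i "s/(s\['gripper_width'\]\*1e3).round(1)/round(s['gripper_width']*1e3,1)/" h.py
python3 -c "
from h import *
st((-60,114,262))"
```

```text
t 1.35 box mm [-154.4 -130.8] z 262.5 F [-0.1 -0.1  0.1] w 1.5 yaw err 0.0024 tilt [-0.0001  0.0003]
tool shift mm [  95.  -244.6    0.5]
```

Emit:
{"fn": "arm_command", "kwargs": {
  "increments": "16 -41 0 0; 32 -82 0 0; 48 -123 0 0; 64 -164 0 0; 80 -205 0 0; 95 -245 0 0; 95 -245 30 0; 95 -245 70 0; 95 -245 100 0; 95 -245 110 0"
}}

```text
time_s: 2.6
eef_pos: [0.5017, 0.0243, 0.1506]
ee_rot: [3.141, -0.033, -0.006]
force: [0.3, 0.5, -0.1]
gripper_width: 0.0003
```

Run:
```python
from h import *
st((-60,114,114))
from station import camera
for n,sl in (("side",(slice(150,350),slice(150,400))),("top",(slice(150,330),slice(260,500)))):
    a=cv2.convertScaleAbs(camera(n)[sl][:,:,::-1],alpha=1.7); cv2.imwrite(f"pics/{n}1.png",cv2.resize(a,None,fx=2.5,fy=2.5,interpolation=cv2.INTER_CUBIC))
```

```text
t 2.6 box mm [-61.3 111.1] z 150.6 F [ 0.3  0.5 -0.1] w 0.3 yaw err -0.0001 tilt [-0.004  -0.0002]
tool shift mm [ 1.4 -2.9 36.6]
```

View pics/side1.png

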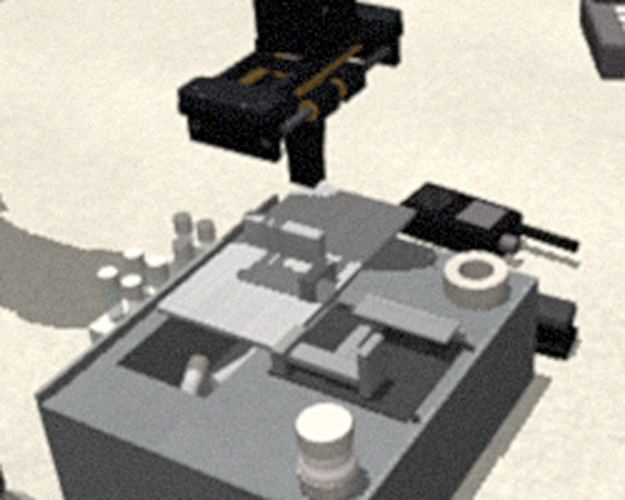

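View pics/top1.png

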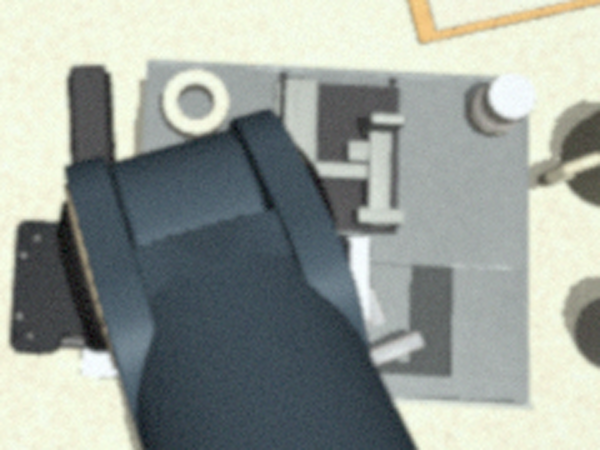

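Side view: the fingertips (310,185) are clear on the +y side of the rib (290,240). The top view is mostly hidden by the arm. Next I descend and start pushing.

Emit:
{"fn": "arm_command", "kwargs": {
  "increments": "0 0 15 0; 0 0 30 0; 0 0 37 0; 0 0 37 0; 0 6 37 0; 0 12 37 0; 0 18 37 0; 0 24 37 0; 0 30 37 0; 0 36 37 0"
}}

```text
time_s: 3.95
eef_pos: [0.5025, -0.0115, 0.1157]
ee_rot: [-3.141, 0.033, -0.001]
force: [-0.6, 2.2, 0.8]
gripper_width: 0.0007
```

```bash
python3 -c "
from h import *
st((-60,21,114))"
```

```text
t 3.95 box mm [-59.7  75.4] z 115.7 F [-0.6  2.2  0.8] w 0.7 yaw err 0.0 tilt [0.0003 0.0004]
tool shift mm [-0.3 54.4  1.7]
```

Emit:
{"fn": "arm_command", "kwargs": {
  "increments": "0 6 0 0; 0 12 0 0; 0 18 0 0; 0 24 0 0; 0 30 0 0; 0 36 0 0; 0 40 0 0; 0 44 0 0; 0 46 0 0; 0 48 0 0"
}}

```text
time_s: 5.2
eef_pos: [0.5013, -0.0596, 0.1155]
ee_rot: [3.141, -0.033, -0.0]
force: [-0.9, 1.0, 1.1]
gripper_width: 0.0007
```

```bash
python3 -c "
from h import *
st((-60,21,114))"
```

```text
t 5.2 box mm [-59.9  27.3] z 115.5 F [-0.9  1.   1.1] w 0.7 yaw err -0.0002 tilt [-0.0001 -0.    ]
tool shift mm [-0.1  6.3  1.5]
```

Emit:
{"fn": "arm_command", "kwargs": {
  "increments": "0 1 0 0; 0 2 0 0; 0 3 0 0; 0 4 0 0; 0 5 0 0; 0 6 0 0; 0 7 0 0; 0 8 0 0; 0 8 0 0; 0 8 0 0"
}}

```text
time_s: 6.45
eef_pos: [0.5011, -0.0677, 0.1155]
ee_rot: [3.141, -0.033, -0.0]
force: [-0.7, 0.4, 0.7]
gripper_width: 0.0002
```

```bash
python3 -c "
from h import *
st((-60,21,114))"
```

```text
t 6.45 box mm [-59.9  19.1] z 115.5 F [-0.7  0.4  0.7] w 0.2 yaw err -0.0004 tilt [-0.     -0.0003]
tool shift mm [-0.1 -1.9  1.5]
```

Emit:
{"fn": "arm_command", "kwargs": {
  "increments": "0 1 0 0; 0 2 0 0; 0 2.5 0 0; 0 3 0 0; 0 3.5 0 0; 0 4 0 0; 0 4.5 0 0; 0 5 0 0; 0 5.5 0 0; 0 6 0 0"
}}

```text
time_s: 7.7
eef_pos: [0.501, -0.0724, 0.1155]
ee_rot: [-3.14, 0.032, 0.0]
force: [-1.2, 5.2, -0.0]
gripper_width: 0.0001
```

```bash
python3 -c "
from h import *
st((-60,21,114))"
```

```text
t 7.7 box mm [-59.9  14.4] z 115.5 F [-1.2  5.2 -0. ] w 0.1 yaw err 0.0002 tilt [-0.      0.0013]
tool shift mm [-0.1 -6.6  1.5]
```

Emit:
{"fn": "arm_command", "kwargs": {
  "increments": "0 1 0 0; 0 2 0 0; 0 3 0 0; 0 3 0 0; 0 0 0 0; 0 -8 0 0; 0 -12 0 0; 0 -12 -15 0; 0 -12 -50 0; 0 -12 -90 0"
}}

```text
time_s: 8.95
eef_pos: [0.5012, -0.062, 0.2072]
ee_rot: [3.141, -0.034, 0.0]
force: [-0.6, -1.1, -0.6]
gripper_width: -0.0001
```

```bash
python3 -c "
from h import *
st((94,0,205))"
```

```text
t 8.95 box mm [-59.9  24.9] z 207.2 F [-0.6 -1.1 -0.6] w -0.1 yaw err -0.0006 tilt [ 0.0001 -0.0004]
tool shift mm [153.9  24.8   2.3]
```

Emit:
{"fn": "arm_command", "kwargs": {
  "increments": "15 2 0 0; 35 6 0 0; 55 10 0 0; 75 14 0 0; 95 18 0 0; 115 21 0 0; 135 24 0 0; 148 25 0 0; 154 25 0 0; 154 25 0 0",
  "fingers": 50
}}

```text
time_s: 10.2
eef_pos: [0.6547, -0.0896, 0.2053]
ee_rot: [-3.141, 0.033, 0.001]
force: [-0.6, -0.7, 0.2]
gripper_width: 0.0498
```

Run:
```python
from h import *
st((95,0,155))
from station import camera
for n,sl in (("side",(slice(150,350),slice(150,400))),("top",(slice(150,330),slice(260,500)))):
    a=camera(n)[:,:,::-1];cv2.imwrite(f"pics/{n}2raw.png",a)
    a=cv2.convertScaleAbs(a[sl],alpha=1.7); cv2.imwrite(f"pics/{n}2.png",cv2.resize(a,None,fx=2.5,fy=2.5,interpolation=cv2.INTER_CUBIC))
```

```text
t 10.2 box mm [94.1  0.5] z 205.3 F [-0.6 -0.7  0.2] w 49.8 yaw err -0.0001 tilt [-0.0006  0.0001]
tool shift mm [ 1.   0.5 50.3]
```

View pics/side2.png

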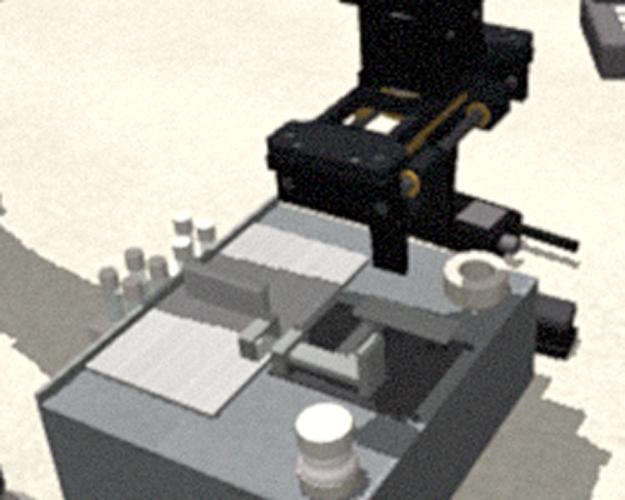

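View pics/top2.png

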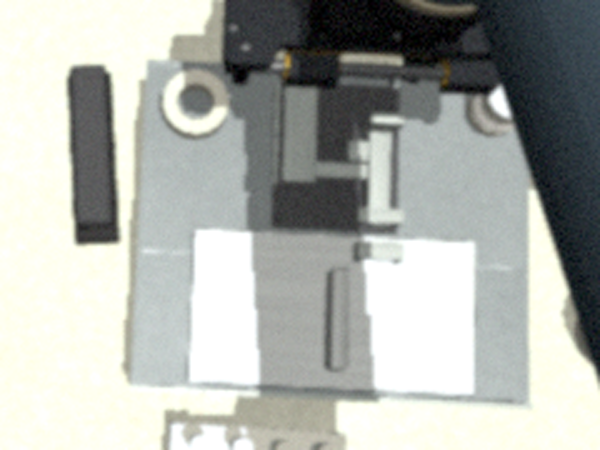

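Top view: the keeper (380,250) now lines up with the bolt (383,165), and the rib is centred near (338,318). I'll check this with numbers, along with fingertip against camera consistency.

Run:
```python
from h import *
np.set_printoptions(precision=4,suppress=True)
f=lambda n,u,v,z,ox,oy:RB.T@(cast(n,ox+(u+.5)/2.5-.5,oy+(v+.5)/2.5-.5,z)[:2]-OB)
t=lambda u,v,z:f("top",u,v,z,260,150)
print("rib",t(341,268,.134),t(337,370,.134))
print("hatch corners",t(476,240,.106),t(474,394,.106),t(197,230,.106),t(190,384,.106))
print("tab",t(372,119,.142),t(403,120,.142),"keeper",t(358,247,.124),t(402,250,.124))
for z in(.205,.21): print("fing side tip corners",f("side",373,264,z,150,150),f("side",407,273,z,150,150))
for q in[(94,-25,205),(94,-40,205),(94,-33,205),(103,-33,205),(85,-33,205)]:
    p=proj("side",[*(RB@(np.array(q[:2])/1e3)+OB),q[2]/1e3]);print(q,(p-[150,150])*2.5)
```

```text
rib [-0.03    0.0006] [-0.0991  0.0021]
hatch corners [-0.0028 -0.0996] [-0.111  -0.0983] [-0.0041  0.0985] [-0.1124  0.0994]
tab [ 0.0729 -0.0175] [ 0.0731 -0.0388] keeper [-0.0138 -0.0126] [-0.0146 -0.0431]
fing side tip corners [ 0.0796 -0.0247] [ 0.103  -0.0238]
fing side tip corners [ 0.0834 -0.0308] [ 0.1064 -0.0299]
(94, -25, 205) [392.4249 269.48  ]
(94, -40, 205) [380.2915 282.4621]
(94, -33, 205) [386.0012 276.3529]
(103, -33, 205) [399.0275 280.225 ]
(85, -33, 205) [373.1107 272.5212]
```

Emit:
{"fn": "arm_command", "kwargs": {
  "increments": "2 0 15 0; 2 0 35 0; 2 0 55 0; 2 0 70 0; 2 0 78 0; 2 0 82 0; 2 0 86 0; 2 0 88 0; 2 0 90 0; 2 0 90 0"
}}

```text
time_s: 11.55
eef_pos: [0.6572, -0.0897, 0.1167]
ee_rot: [3.141, -0.033, 0.002]
force: [-2.3, -0.3, 5.8]
gripper_width: 0.0502
```

Run:
```python
from h import *
st((94,0,108))
```

```text
t 11.55 box mm [96.6  0.4] z 116.7 F [-2.3 -0.3  5.8] w 50.2 yaw err -0.0003 tilt [ 0.0013 -0.0002]
tool shift mm [-2.6  0.4  8.7]
```

Emit:
{"fn": "arm_command", "kwargs": {
  "increments": "0 0 1 0; 0 0 2 0; 0 0 3 0; 0 0 4 0; 0 0 5 0; 0 0 6 0; 0 0 6 0; 0 0 6 0; 0 0 6 0; 0 0 6 0"
}}

```text
time_s: 12.8
eef_pos: [0.6576, -0.0897, 0.1138]
ee_rot: [3.141, -0.033, 0.004]
force: [-6.7, -0.1, 20.0]
gripper_width: 0.0496
```

Run:
```python
from h import *
st((94,0,108))
```

```text
t 12.8 box mm [97.   0.5] z 113.8 F [-6.7 -0.1 20. ] w 49.6 yaw err -0.0004 tilt [ 0.0028 -0.0009]
tool shift mm [-3.   0.5  5.8]
```

Emit:
{"fn": "arm_command", "kwargs": {
  "increments": "0 0 -1.5 0; -2 0 -1.5 0; -4 0 -1.5 0; -6 0 -1.5 0; -8 0 -1.5 0; -10 0 -1.5 0; -12 0 -1.5 0; -14 0 -1.5 0; -16 0 -1.5 0; -18 0 -1.5 0"
}}

```text
time_s: 14.05
eef_pos: [0.6449, -0.089, 0.1147]
ee_rot: [-3.141, 0.034, -0.023]
force: [6.6, -0.1, 7.0]
gripper_width: 0.0502
```

Run:
```python
from h import *
st((60,0,114))
```

```text
t 14.05 box mm [84.3  0.9] z 114.7 F [ 6.6 -0.1  7. ] w 50.2 yaw err -0.0008 tilt [0.0149 0.0006]
tool shift mm [-24.3   0.9   0.4]
```

Emit:
{"fn": "arm_command", "kwargs": {
  "increments": "-1.5 0 1 0; -3 0 1 0; -4.5 0 1 0; -6 0 1 0; -7.5 0 1 0; -9 0 1 0; -10.5 0 1 0; -12 0 1 0; -13 0 1 0; -14 0 1 0"
}}

```text
time_s: 15.3
eef_pos: [0.6318, -0.0886, 0.1144]
ee_rot: [-3.141, 0.034, -0.027]
force: [7.2, 0.1, 8.4]
gripper_width: 0.0501
```

Run:
```python
from h import *
st((60,0,114))
from station import camera
for n,sl in (("side",(slice(200,350),slice(200,400))),):
    a=camera(n)[:,:,::-1]
    a=cv2.convertScaleAbs(a[sl],alpha=1.9); cv2.imwrite(f"pics/{n}3.png",cv2.resize(a,None,fx=3.5,fy=3.5,interpolation=cv2.INTER_CUBIC))
```

```text
t 15.3 box mm [71.2  1. ] z 114.4 F [7.2 0.1 8.4] w 50.1 yaw err -0.0007 tilt [0.0169 0.0005]
tool shift mm [-11.2   1.    0.2]
```

View pics/side3.png

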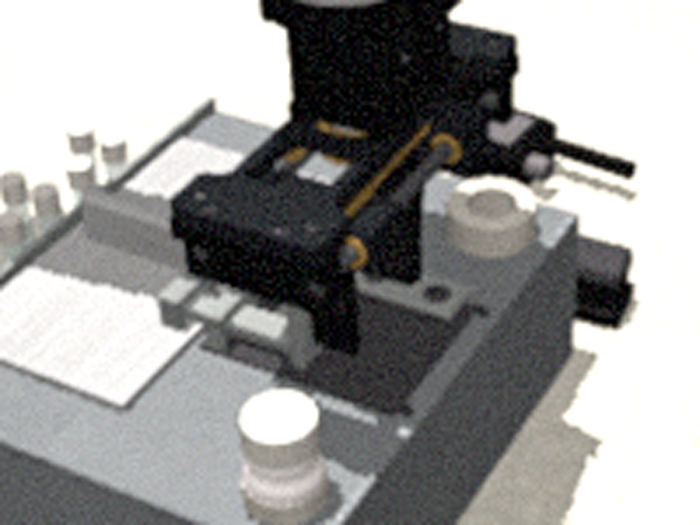

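Side view: the fingertip (335,345) is behind the tab (300,345), the other finger is holding the catch down, and the bolt nose is reaching the keeper (190,300). I'll keep pushing.

Emit:
{"fn": "arm_command", "kwargs": {
  "increments": "-1.5 0 0 0; -3 0 0 0; -4.5 0 0 0; -6 0 0 0; -7.5 0 0 0; -9 0 0 0; -10.5 0 0 0; -12 0 0 0; -13 0 0 0; -14 0 0 0"
}}

```text
time_s: 16.6
eef_pos: [0.6232, -0.0884, 0.1149]
ee_rot: [-3.14, 0.031, -0.046]
force: [19.9, -1.5, -0.9]
gripper_width: 0.05
```

```bash
python3 -c "
from h import *
st((60,0,114))"
```

```text
t 16.6 box mm [62.5  1. ] z 114.9 F [19.9 -1.5 -0.9] w 50.0 yaw err 0.0012 tilt [0.029  0.0009]
tool shift mm [-2.6  1.   0.8]
```

Run:
```python
from h import *
from station import camera
for n,sl in (("side",(slice(250,330),slice(220,320))),("top",(slice(150,330),slice(260,500)))):
    a=camera(n)[:,:,::-1];cv2.imwrite(f"pics/{n}4raw.png",a)
    k=7 if n=="side" else 2.5
    a=cv2.convertScaleAbs(a[sl],alpha=1.9); cv2.imwrite(f"pics/{n}4.png",cv2.resize(a,None,fx=k,fy=k,interpolation=cv2.INTER_CUBIC))
for q in[(49,-41,142),(41,-41,142),(79,-41,142),(71,-41,142),(49,-41,104),(-10,-29,124)]:
    p=proj("side",[*(RB@(np.array(q[:2])/1e3)+OB),q[2]/1e3]);print(q,((p-[220,250])*7).round(),((proj("top",[*(RB@(np.array(q[:2])/1e3)+OB),q[2]/1e3])-[260,150])*2.5).round())
```

```text
(49, -41, 142) [414. 263.] [405. 154.]
(41, -41, 142) [385. 253.] [405. 165.]
(79, -41, 142) [526. 300.] [406. 111.]
(71, -41, 142) [496. 290.] [405. 122.]
(49, -41, 104) [425. 387.] [393. 165.]
(-10, -29, 124) [240. 224.] [381. 242.]
```

View pics/side4.png

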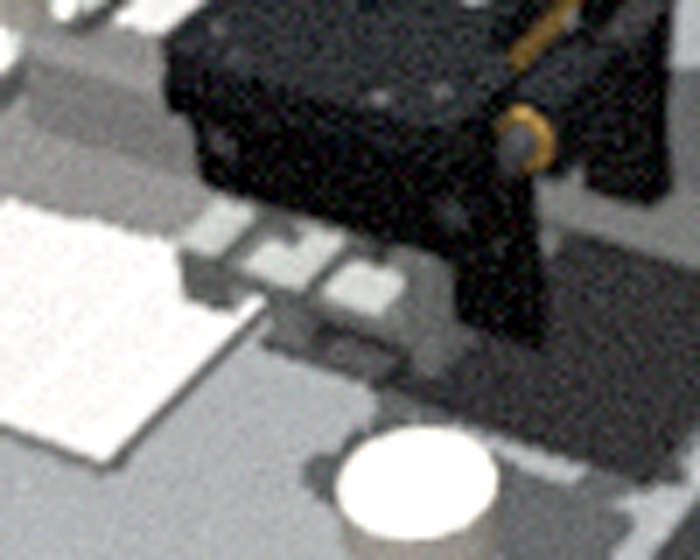

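View pics/top4.png

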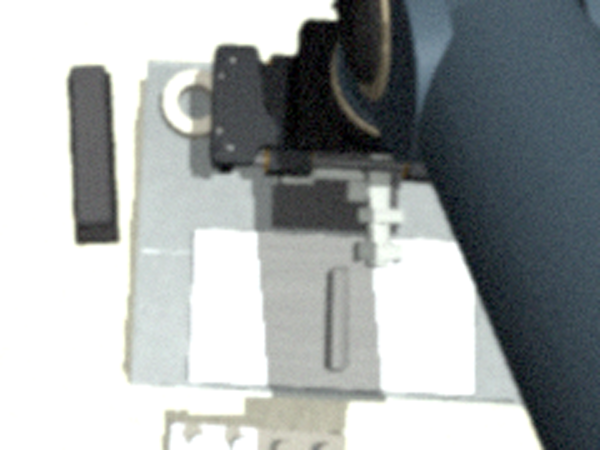

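Comparing side views, the tab moved from raw column 300 to 284, about 30 mm. The top view shows the bolt nose through the keeper (378,262), and Fx rose to 20 N, so the bolt is at its hard stop. Now I relax back along +x and lift straight up.

Emit:
{"fn": "arm_command", "kwargs": {
  "increments": "4 0 0 0; 8 0 0 0; 12 0 0 0; 16 0 0 0; 16 0 -3 0; 16 0 -8 0; 16 0 -15 0; 16 0 -40 0; 16 0 -75 0; 16 0 -110 0"
}}

```text
time_s: 17.95
eef_pos: [0.6272, -0.0894, 0.221]
ee_rot: [3.141, -0.034, 0.002]
force: [0.3, -0.2, -0.4]
gripper_width: 0.0502
```

Emit:
{"fn": "arm_command", "kwargs": {
  "increments": "20 0 -10 0; 50 0 -20 0; 80 0 -40 0; 110 0 -50 0; 140 0 -50 0; 160 0 -50 0; 180 0 -50 0; 180 0 -50 0; 180 0 -50 0; 180 0 -50 0"
}}

```text
time_s: 19.2
eef_pos: [0.8062, -0.0932, 0.2706]
ee_rot: [3.141, -0.034, 0.001]
force: [0.1, 0.7, 0.1]
gripper_width: 0.0499
```

Run:
```python
from h import *
from station import camera
st()
for n,sl in (("side",(slice(215,365),slice(180,380))),("top",(slice(165,325),slice(280,480)))):
    a=camera(n)[:,:,::-1];cv2.imwrite(f"pics/{n}5raw.png",a)
    a=cv2.convertScaleAbs(a[sl],alpha=1.7); cv2.imwrite(f"pics/{n}5.png",cv2.resize(a,None,fx=3.75,fy=3.75,interpolation=cv2.INTER_CUBIC))
```

```text
t 19.2 box mm [2.457e+02 1.000e-01] z 270.6 F [0.1 0.7 0.1] w 49.9 yaw err -0.0005 tilt [ 0.0004 -0.0004]
```

View pics/side5.png

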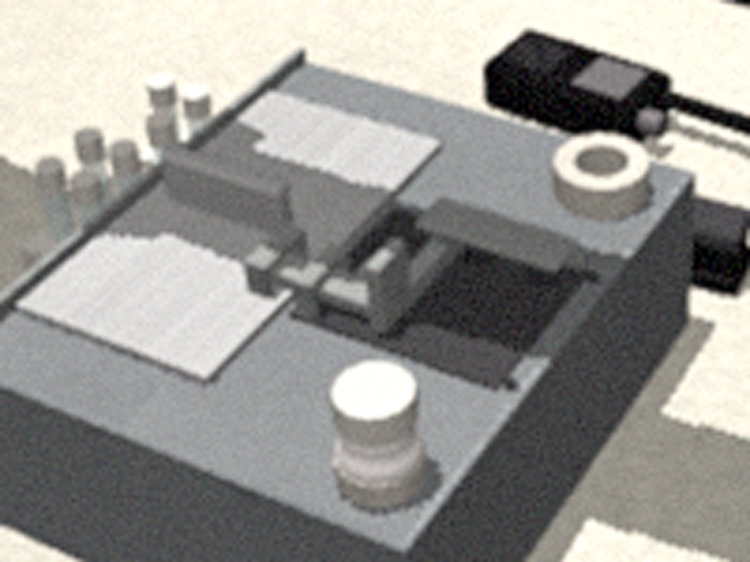

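View pics/top5.png

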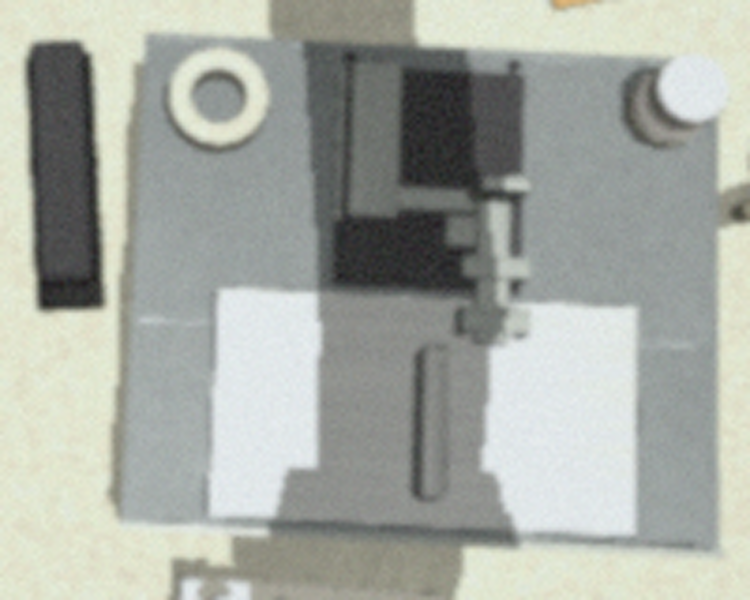

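Top view: the tab top moved from row 123 to row 184, the bolt runs through the keeper (490,325), the rib is at (432,420), and the tape and pot have not moved. I'll check the tab travel and the catch height with numbers.

Run:
```python
from h import *
b=lambda u,v,z:(RB.T@(tz(u,v,z)[:2]-OB)*1e3).round(1)
print("tab before",b(507,123,.142),"after",b(507,184,.142),"rib",b(433,345,.134),b(430,498,.134))
a0=cv2.imread("pics/side0.png");a5=cv2.imread("pics/side5raw.png")
st=lambda a:cv2.resize(cv2.convertScaleAbs(a[255:305,280:345],alpha=al),None,fx=6,fy=6,interpolation=cv2.INTER_CUBIC)
al=1.8;x=st(a0);al=2.4;y=st(a5);cv2.imwrite("pics/cmp.png",np.hstack([x,y]))
```

```text
tab before [ 73.1 -28.4] after [ 44.6 -28.7] rib [-29.7   2.4] [-98.6   2.5]
```

View pics/cmp.png

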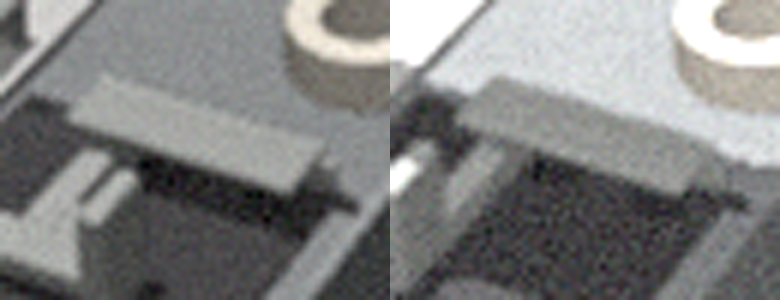

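The catch bar is back at its original height: its front corner is at (288,192) before and (290,193) after, where fully down would shift it about 24 px. The rib reads y ≈ 2.4 mm, so I'll measure the hatch more precisely.

Run:
```python
from h import *
b=lambda u,v,z:(RB.T@(cast("top",u,v,z)[:2]-OB)*1e3)
for nm in("top2raw","top5raw"):
    g=cv2.imread(f"pics/{nm}.png",0).astype(float)
    for rows in((262,275),(285,298)):
        L=[];Rr=[]
        for r in range(*rows):
            d=np.diff(cv2.GaussianBlur(g[r:r+1],(5,1),0)[0])
            u=np.arange(325,350);w=np.clip(d[u],0,None)**2;ul=(u*w).sum()/w.sum()+.5
            u=np.arange(440,465);w=np.clip(-d[u],0,None)**2;ur=(u*w).sum()/w.sum()+.5
            L.append(b(ul,r,.106)[1]);Rr.append(b(ur,r,.106)[1])
        print(nm,rows,"plate y edges",np.median(L).round(2),np.median(Rr).round(2),"mid",((np.median(L)+np.median(Rr))/2).round(2))
    # box top edges
    for rows in((200,225),(225,238)):
        Rr=[]
        for r in range(*rows):
            d=np.diff(cv2.GaussianBlur(g[r:r+1],(5,1),0)[0]);u=np.arange(308,325);w=np.clip(-d[u],0,None)**2
            Rr.append(b((u*w).sum()/w.sum()+.5,r,.1)[1])
        print(" box left edge",np.median(Rr).round(2))
    R2=[]
    for r in range(260,300):
        d=np.diff(cv2.GaussianBlur(g[r:r+1],(5,1),0)[0]);u=np.arange(466,478);w=np.clip(d[u],0,None)**2
        R2.append(b((u*w).sum()/w.sum()+.5,r,.1)[1])
    print(" box right edge",np.median(R2).round(2))
```

```text
top2raw (262, 275) plate y edges 100.2 -98.12 mid 1.04
top2raw (285, 298) plate y edges 100.11 -97.92 mid 1.09
 box left edge 146.06
 box left edge 145.95
 box right edge -138.49
top5raw (262, 275) plate y edges 100.11 -98.14 mid 0.99
top5raw (285, 298) plate y edges 100.24 -97.91 mid 1.16
 box left edge 146.14
 box left edge 145.9
 box right edge -138.5
```

The hatch has not moved since it was shut. Its centre reads about 1 mm, matching the roughly 1.5 mm bias on the box's own right edge, so it is effectively 0. Handing in.

```bash
python3 -c "
from station import workorder
from h import *
st(); print(workorder.sign_off()); st()"
```

```text
t 19.3 box mm [2.458e+02 1.000e-01] z 270.7 F [-0.4 -0.6  0.3] w 50.1 yaw err -0.0005 tilt [ 0.0006 -0.0003]
the job is handed in; nothing more can be done
None
the job is handed in; nothing more can be done
```

The drop box is closed and locked, and I handed the job in at about 19 s of the 48 s allowed; the hand-in gives no verdict. I pushed the hatch shut by its rib with closed fingers. With the fingers 50 mm apart, one fingertip then held the catch fully down while the other pushed the bolt tab to its hard stop, at about 20 N. Then I backed off, lifted clear and moved the arm away.

**Last camera checks:**
- **Hatch:** shut to about 1 mm, which is within the camera's bias, and unchanged since I pushed it shut.
- **Bolt:** the tab moved about 28.5 mm by the top view and about 30 mm by a rougher side-view estimate. The bolt runs through the keeper.
- **Catch:** back at its original height.
- **Loose things:** the pot and tape are in the same place. The stapler, rack and radio look unmoved by eye. I didn't measure the mug or sanitiser at the end.
- **Robot:** well clear, with no contact force.

**Disagreements:**
- The side view put the box about 2–4 mm and 0.03 rad off the top view, so I worked from the top view.
- A rough reading of the rib by eye gave y = 2.4 mm, while a finer edge measurement of the hatch plate gave 1.0 mm.

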